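Open the leaning filter housing

TASK

Open the leaning filter housing: turn its bayonet lid anticlockwise (seen from above the lid) until its lugs stand in the notches of the rim, and lift it straight out. Then lay the lid flat in the middle of the steel tray, handle up; set it down, do not drop it, and leave the bottle, carton, timer and cup standing where they are.

Things in the scene. Friction and masses are not known exactly. Their poses are not given: they have to be found in the camera images.
- filter_housing: Fixed aluminium filter bowl, 114 mm across, in a grey stand; its mouth leans 25 degrees from vertical to its front. Origin: centre of the seat under the lid's plate, 125 mm above the worktop. z: the bowl's axis, out of the mouth. x: to the middle of one of the rim's three notches, on the high side of the mouth; the others are at +120 and -120 degrees about z.
- rim (a point): Centre of the rim's top, on the axis, 14 mm above the seat; axes as the housing's. The rim's retaining ring (inner radius 42.5 mm, 8 to 14 mm above the seat) (dark steel) holds down the lugs; it is open only at the three notches, each 48 degrees wide. A stop in the rim arrests the lid, turned anticlockwise, with its lugs in the notches, about 4 degrees past their middle.
- lid_grip (a point): Point on the lid's axis half-way up its grip bar, 26 mm above the underside of its plate. z: the lid's axis, out of the handle. x: along the grip bar to its pointed end with a small rib, which marks one of the three lugs. The bar is 64 mm long (plus 7 mm of point), 16 mm wide, its top 44 mm and its foot 8 mm above the plate's underside, flat-sided.
- lid: Loose white bayonet lid, 0.18 to 0.35 kg. Origin: on its axis at the plate's underside; axes as lid_grip. Plate: radius 40 mm, 8 mm thick. Lugs: 3, reaching to radius 48 mm, 28 mm wide, 6 mm thick, at 0, +120, -120 degrees. Rubber plug below: radius 30 mm, 8 mm deep. It starts seated, its x axis 32 to 65 degrees clockwise of the housing's; turns easily; lifts out after 22 mm.
- steel_tray: Shallow square steel tray, fixed, 180 x 180 mm, 24 mm high, walls and floor 3 mm. Origin: centre of its underside on the worktop; z up, x and y along its sides.
- dropper_bottle: Bystander: small white dropper bottle with a pointed cap, 33 mm across, 94 mm tall. Origin: centre of its underside.
- carton: Bystander: flat white carton, 88 x 120 x 39 mm. Origin: centre of its underside.
- timer: Bystander: small white bench timer with a display, 32 x 68 x 62 mm. Origin: centre of its underside.
- sample_cup: Bystander: clear cup with green leaf pieces, 51 mm across, 64 mm tall. Origin: centre of its underside.
There are look-alikes about, which are no part of the job. Leave any green look-alike of the lid alone.

How it is judged:
By the outcome, as a careful person would: the job done as asked, in the order asked, and still so for the second after the job is handed in, with the robot touching nothing.
It also fails if it takes over 40 s, if anything falls off the work surface, if the arm or the gripper's body presses on something with over 40 N, if the wrist force passes 120 N, or if a joint passes its speed limit or range.

ROBOT

A 6-joint arm with a two-finger parallel gripper is mounted at the origin on a cart in front of the work surface, level with it; the furniture and walls round the work are solid. World frame = base frame: x ahead of the robot, y to its left, z up, the work surface at z = 0. Lengths are in m, angles in rad, forces in N, time in s.
With the tool pointing down it reaches from about 0.3 to 0.875 m from the base axis. Payload 6.4 kg.
Tool frame: the origin (TCP) lies between the finger pads; the fingertips stand 8 mm ahead of it and the grasp point (between the pads) lies 11 mm behind it (ctrl.finger_overhang is the distance from the TCP to the fingertips, in m); z points along the fingers, y is the line along which they close (so a half turn about z gives the same grasp; the last joint's range is limited). The gripper opens to 85 mm and grips with 20 to 120 N. Pads are 22 mm wide; open, the fingers measure 114 mm over their backs; the gripper's body (76 mm by 85 mm) begins 54 mm behind the grasp point. The pads swing forward as they close: fully open they stand 13 mm farther back than shut.
Start: joints at [0.926, 0.181, 1.607, -0, 1.354, -0.206], TCP at [0.244, 0.521, 0.214] pointing down, gripper open.
Joint ranges: [-2.99, 2.99], [-0.89, 2.07], [0.3, 2.58], [-1.14, 4.28], [0, 2.63], [-3.12, 3.12]. Speed limits (rad/s): [2.57, 2.57, 3.01, 3.14, 3.14, 3.14].

INTERFACE

Orientations are given as a unit quaternion [w, x, y, z].
In Python, from bench import ctrl, camera gives the robot as it stands.
- The arm moves only by the shell command python3 -m pendant 'ROWS' [OPENING]. ROWS is JSON, a list of rows, each a list of 6 numbers: the shift along the world's x, y, z normalised to -1 to 1, where 1 is 200 mm, then the turn, a rotation vector about the world's x, y, z normalised to -1 to 1, where 1 is pi/2 rad. In form: [[dx, dy, dz, rx, ry, rz], ...]. A call has exactly 10 rows; each row shifts and turns the commanded pose from where the row before left it; what a row does not reach is not made up. A row lasts 1/8 s, in which the tool goes at most 62.5 mm and 10.7 degrees, less where a joint would pass 70% of its speed; a pose out of reach is approached as far as the arm can. A call with a number of a shift or a turn outside -1 to 1 is refused whole. A call with a gripper value outside its range is refused whole. OPENING is the opening, from -1 (shut) to 1 (fully open), set as the call begins (- or left out, the last holds). The fingers move at their own pace and stop on an object; the grip force is fixed at half the most. Time passes only in rows, so rows that do not move let the fingers close, or fill a call up. It gives the time, the measured TCP pose, the force, the opening and the grip force at its end, in the units of the state.
- ctrl.get_obs(): the state, without advancing time (a new reading comes with each control period).
- camera(name): name is "scene" or "top" or "wrist"; returns a dict with "color" (400x640x3 uint8, blue, green, red), "fx", "fy", "cx", "cy" (pixels), "distortion" ([k1, k2, p1, p2, k3] as OpenCV has them; the pictures are not rectified), "xyz" and "rotation" of the camera in the world; the wrist camera has in their place "hand_eye" (4x4, takes a point from camera to tool coordinates, whose origin is the TCP and whose axes are the flange's). Camera axes: x right, y down, z forward; pixel columns grow to the right and rows downward; lengths in m; the calibration is good to about 2 mm. A picture is of the moment at which its call begins: read the wrist's pose just before it. There is no depth.
- ctrl.hand_in(): hands the job in; it is judged then, once.
The state is a dict: "time_s": time; "q": joint angles; "dq": joint speeds; "joint_efforts": joint torques, N m; "eef_pos": TCP position; "eef_rot": TCP orientation; "wrist_force": force on the tool from outside, world axes, zero at the start; "torque": the same for the moment, N m; "opening": opening from 0.0 (shut) to 1.0 (fully open); "grasp_force": force on a finger pad.
Only numpy, scipy, OpenCV 4.12 (cv2) and the standard library are available. Lean on these libraries where they do the work, as an engineer would, in place of code of your own. Each camera call takes 0.05 s, during which the arm holds its last target. There are 200 camera calls.

## Working session

There is one attempt and no reset: what is moved stays moved. The work goes in short steps, Python scripts to look and compute and a shell command to move; the robot and the scene stay as the last step left them, time stands still between calls to the robot, and variables do not carry over. Pictures are saved under pics/ and viewed, at most 10 in all, crops included, and the job is handed in when it is done.

```bash
mkdir -p pics; ls; python3 - <<'E'
from bench import ctrl,camera
import cv2,pickle
for n in ("scene","top"):
    c=camera(n); cv2.imwrite(f"pics/{n}0.png",c["color"]); pickle.dump(c,open(f"{n}0.pkl","wb"))
    print(n,{k:v for k,v in c.items() if k!="color"})
print(ctrl.get_obs())
E
```

```text
pics
scene {'fx': 430.0899497594093, 'fy': 430.0899497594093, 'cx': 317.9337978451729, 'cy': 197.05480551583537, 'distortion': array([-0.07102363,  0.        ,  0.        ,  0.        ,  0.        ]), 'xyz': array([-0.1417555 ,  1.11463736,  0.74665695]), 'rotation': array([ 0.16704168, -0.273138  ,  0.82358345, -0.46819122])}
top {'fx': 439.2151044227097, 'fy': 439.2151044227097, 'cx': 315.1416717590736, 'cy': 199.99303179810107, 'distortion': array([0.0053222, 0.       , 0.       , 0.       , 0.       ]), 'xyz': array([0.38944535, 0.28479636, 1.17618593]), 'rotation': array([-0.03994805,  0.70912213, -0.70279613,  0.04034301])}
{'time_s': 0.1, 'q': array([ 9.25701352e-01,  1.81476357e-01,  1.60789360e+00,  2.94138757e-05,
        1.35381834e+00, -2.06296329e-01]), 'dq': array([ 0.00092624, -0.00267976,  0.00092334, -0.00080889, -0.00188962,
        0.0006832 ]), 'joint_efforts': array([ 2.02034971e-03, -4.45875120e+01, -3.52241600e+01, -8.63248852e-05,
        3.97049662e-03, -3.31846798e-05]), 'eef_pos': array([0.24394386, 0.52011401, 0.21347583]), 'eef_rot': array([-3.42541669e-04,  2.17646416e-01,  9.76027357e-01, -7.20686837e-04]), 'wrist_force': array([-0.0035432 , -0.13846273, -0.31301154]), 'torque': array([0.01206225, 0.00579581, 0.01077742]), 'grasp_force': 0.0, 'opening': 0.9994659388575389}
```

View pics/scene0.png

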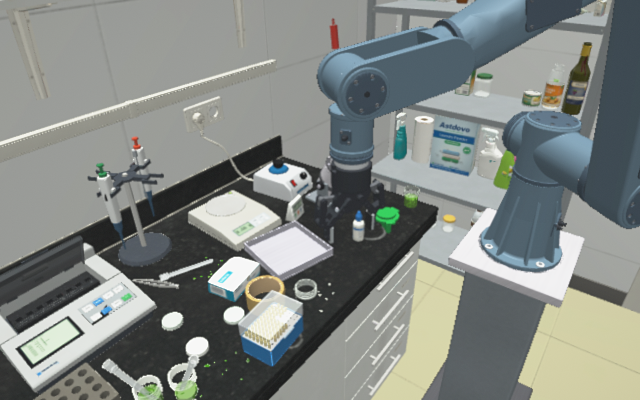

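View pics/top0.png

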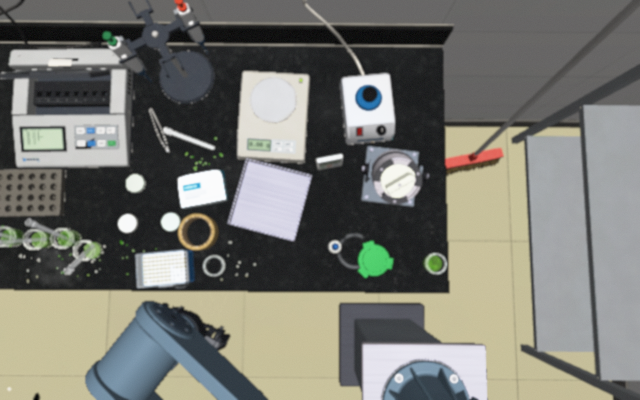

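The top view shows the housing at about (393,178) with the white lid at (399,180). The tray is at (270,200), bottle (335,246), timer (330,160), carton (203,188) and cup (435,263). The lid look-alikes are the green one at (375,258), which is to be left alone, and small white caps at (135,183), (128,223) and (170,221). Only (399,180) is white, has a grip bar and sits in a housing. I'll confirm it in an enlarged crop.

```bash
cat > h.py <<'E'
import numpy as np,cv2,pickle
from scipy.spatial.transform import Rotation as R
def rot(q): return R.from_quat(np.r_[q[1:],q[0]])
def campose(c,obs=None):
    if "hand_eye" in c:
        T=np.eye(4);T[:3,:3]=rot(obs["eef_rot"]).as_matrix();T[:3,3]=obs["eef_pos"]
        T=T@np.array(c["hand_eye"]);return T[:3,3],T[:3,:3]
    q=np.array(c["rotation"])
    return np.array(c["xyz"]),(rot(q).as_matrix() if q.size==4 else q)
def K(c): return np.array([[c["fx"],0,c["cx"]],[0,c["fy"],c["cy"]],[0,0,1.]])
def proj(c,P,obs=None):
    o,M=campose(c,obs);p=(np.atleast_2d(P)-o)@M
    return cv2.projectPoints(p.reshape(-1,1,3),np.zeros(3),np.zeros(3),K(c),np.array(c["distortion"]))[0].reshape(-1,2)
def ray(c,uv,obs=None):
    o,M=campose(c,obs);u=cv2.undistortPoints(np.array(uv,float).reshape(-1,1,2),K(c),np.array(c["distortion"])).reshape(-1,2)
    d=np.c_[u,np.ones(len(u))]@M.T;return o,d/np.linalg.norm(d,axis=1)[:,None]
def onz(c,uv,z,obs=None):
    o,d=ray(c,uv,obs);return o+d*((z-o[2])/d[:,2])[:,None]
E
python3 - <<'E'
from h import *
t=pickle.load(open("top0.pkl","rb"))
i=t["color"]
cv2.imwrite("pics/topcrop.png",cv2.resize(i[135:285,315:465],None,fx=4,fy=4,interpolation=cv2.INTER_CUBIC))
print(proj(t,[[0,0,0]]))
for n,uv,z in [("house",(393,178),.1),("lid",(399,180),.16),("tray",(270,200),.02),("bottle",(335,246),.09),("timer",(330,160),.06),("green",(375,258),.05),("cup",(435,263),.06),("carton",(203,188),.039),("vortexer",(368,97),.1)]: print(n,onz(t,[uv],z).round(3))
E
```

```text
[[424.69678197 404.50281186]]
house [[0.569 0.092 0.1  ]]
lid [[0.554 0.089 0.16 ]]
tray [[0.52  0.404 0.02 ]]
bottle [[0.4   0.235 0.09 ]]
timer [[0.621 0.247 0.06 ]]
green [[0.371 0.131 0.05 ]]
cup [[ 0.36  -0.018  0.06 ]]
carton [[0.548 0.578 0.039]]
vortexer [[0.776 0.153 0.1  ]]
```

View pics/topcrop.png

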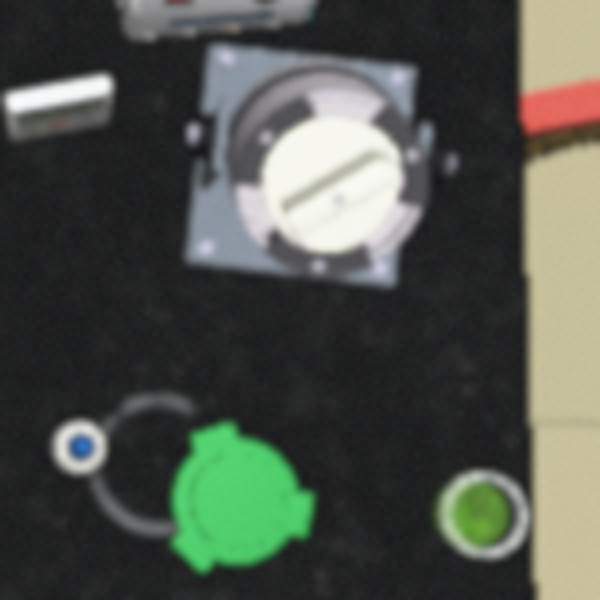

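The crop confirms the white lid, with its bar running from (285,207) to (385,155) in crop pixels. It sits in the bowl with the mouth leaning towards the robot, and the notches are light at (345,100), (255,220) and (395,235). The green one has no housing. Next I plan a view pose along the axis.

```bash
cat >> h.py <<'E'
def delta(obs,p,M):
    "normalised total shift and rotvec from obs to pose"
    d=(np.array(p)-obs["eef_pos"])/.2; r=(R.from_matrix(M)*rot(obs["eef_rot"]).inv()).as_rotvec()/(np.pi/2)
    return d.round(4),r.round(4)
def frame(yaw,tilt=25):  # housing axes as columns
    return (R.from_euler('z',yaw,degrees=True)*R.from_euler('y',-tilt,degrees=True)).as_matrix()
def tool(H,phi,flip=1):
    "tool orientation: z=-n, bar at angle phi (deg) from housing x"
    A=H@R.from_euler('z',phi,degrees=True).as_matrix(); z=-A[:,2]; y=flip*A[:,1]
    return np.c_[np.cross(y,z),y,z]
E
python3 - <<'E'
from h import *
from bench import ctrl
t=pickle.load(open("top0.pkl","rb"))
c=np.array([(210,45),(415,68),(397,285),(188,262)])/4+[315,135]
for z in (0.0,.03,.08):
    p=onz(t,c,z)[:,:2];e=[p[1]-p[0],p[2]-p[3],p[0]-p[3],p[1]-p[2]]
    print(z,p.mean(0).round(4),[np.linalg.norm(v).round(3) for v in e],[np.degrees(np.arctan2(v[1],v[0])).round(1) for v in e])
H=frame(-7);print(H.round(3))
o=ctrl.get_obs()
for f in(1,-1): print(delta(o,np.array([.563,.088,.125])+.17*H[:,2],tool(H,-50,f)))
E
```

```text
0.0 [0.5908 0.0806] [np.float64(0.141), np.float64(0.141), np.float64(0.15), np.float64(0.15)] [np.float64(-96.0), np.float64(-95.8), np.float64(-5.9), np.float64(-5.7)]
0.03 [0.5857 0.0858] [np.float64(0.137), np.float64(0.138), np.float64(0.146), np.float64(0.146)] [np.float64(-96.0), np.float64(-95.8), np.float64(-5.9), np.float64(-5.7)]
0.08 [0.5771 0.0945] [np.float64(0.131), np.float64(0.132), np.float64(0.14), np.float64(0.139)] [np.float64(-96.0), np.float64(-95.8), np.float64(-5.9), np.float64(-5.7)]
[[ 0.9    0.122 -0.419]
 [-0.11   0.993  0.052]
 [ 0.423 -0.     0.906]]
(array([ 1.2387, -2.1168,  0.328 ]), array([ 0.0443, -0.2788, -0.3482]))
(array([ 1.2387, -2.1168,  0.328 ]), array([-0.3661, -0.0569,  1.6124]))
```

```bash
python3 -m pendant '[[0.124,-0.212,0.033,0.004,-0.028,-0.035],[0.124,-0.212,0.033,0.004,-0.028,-0.035],[0.124,-0.212,0.033,0.004,-0.028,-0.035],[0.124,-0.212,0.033,0.004,-0.028,-0.035],[0.124,-0.212,0.033,0.004,-0.028,-0.035],[0.124,-0.212,0.033,0.004,-0.028,-0.035],[0.124,-0.212,0.033,0.004,-0.028,-0.035],[0.124,-0.212,0.033,0.004,-0.028,-0.035],[0.124,-0.212,0.033,0.004,-0.028,-0.035],[0.124,-0.212,0.033,0.004,-0.028,-0.035]]' 0.1
python3 - <<'E'
from h import *
from bench import ctrl,camera
camera("wrist");camera("wrist");o=ctrl.get_obs();w=camera("wrist");s=camera("scene");t=camera("top")
pickle.dump((o,w,s,t),open("v1.pkl","wb"))
cv2.imwrite("pics/w1.png",w["color"]);print(o["eef_pos"],o["q"],np.array(w["hand_eye"]).round(3),w["fx"],o["dq"])
E
```

```text
time_s: 1.35
eef_pos: [0.4926, 0.0951, 0.2803]
eef_rot: [0.204, 0.468, 0.857, 0.077]
wrist_force: [0.5, -0.1, -0.9]
opening: 0.55
grasp_force: 0.0
[0.49341185 0.09301782 0.28061357] [-0.01177747 -0.35438622  2.0320536  -0.06602937  1.02800303 -0.55769198] [[-0.    -0.946 -0.323  0.083]
 [ 1.    -0.    -0.001 -0.   ]
 [ 0.001 -0.323  0.946 -0.16 ]
 [ 0.     0.     0.     1.   ]] 352.77814465066587 [0.06782149 0.00459055 0.00692286 0.0092769  0.04481498 0.0395058 ]
```

View pics/w1.png

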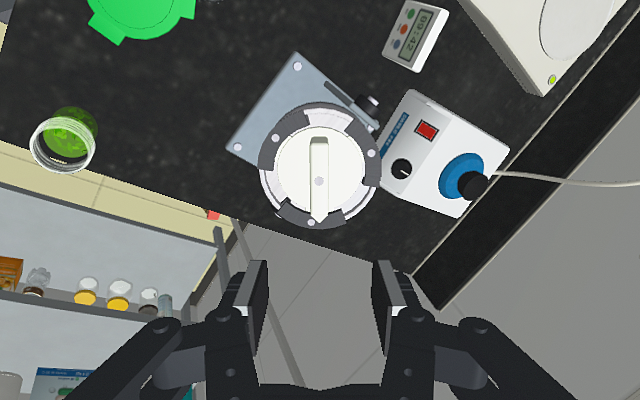

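The wrist view shows the lid: the bar's pointed end is at (319,220) and its blunt end at (319,138). The dark ring segments are at about (275,135), (370,145) and (318,218), and the fingers are at the bottom. I'll overlay the model on an enlarged crop to refine the fit.

```bash
cat >> h.py <<'E'
def model(S,yaw,phi):
    H=frame(yaw);a=np.radians(np.arange(0,360,3));o={}
    c=lambda r,z:np.c_[r*np.cos(a),r*np.sin(a),z+0*a]
    o["plate"]=c(.04,.008);o["ringin"]=c(.0425,.014);o["rimout"]=c(.057,.014)
    o["notch"]=np.array([[r*np.cos(t),r*np.sin(t),.014] for k in range(3) for s in(-24,24) for t in [np.radians(120*k+s)] for r in np.linspace(.0425,.052,12)])
    L=R.from_euler('z',phi,degrees=True).as_matrix()
    b=np.array([[-.032,-.008],[.032,-.008],[.039,0],[.032,.008],[-.032,.008],[-.032,-.008]])
    o["bar"]=np.array([np.r_[p+(q-p)*f,.044] for p,q in zip(b[:-1],b[1:]) for f in np.linspace(0,1,15)])@L.T
    return {k:v@H.T+S for k,v in o.items()}
def overlay(c,mods,box,f,obs=None):
    u0,v0,u1,v1=box;im=cv2.resize(c["color"][v0:v1,u0:u1],None,fx=f,fy=f,interpolation=cv2.INTER_CUBIC)
    col=dict(plate=(0,0,255),ringin=(255,0,0),rimout=(0,255,0),notch=(255,0,255),bar=(0,140,255))
    for k,v in mods.items():
        for p in (proj(c,v,obs)-[u0,v0]+.5)*f: cv2.circle(im,tuple(int(x) for x in p),1,col[k],-1)
    return im
E
python3 - <<'E'
from h import *
o,w,s,t=pickle.load(open("v1.pkl","rb"))
m=model(np.array([.563,.088,.125]),-6,-50)
a=overlay(w,m,(250,90,390,240),4,o)
cv2.imwrite("pics/ov1.png",a)
E
```

```text
(no output)
```

View pics/ov1.png

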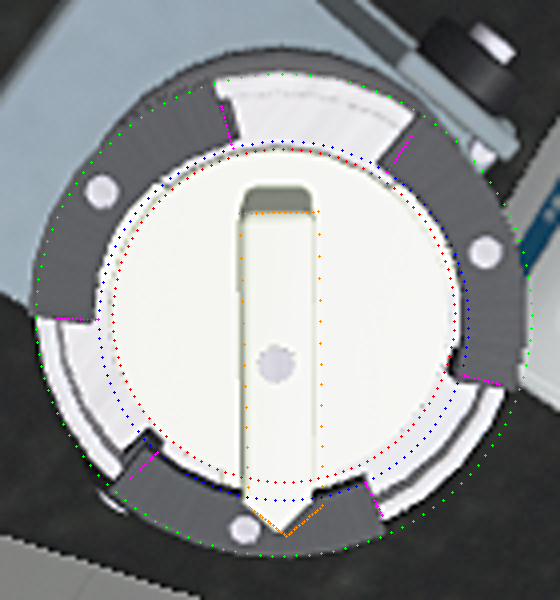

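The model (S=[.563,.088,.125], yaw −6°, lid at −50°) fits within about 1 px; the bar sits about 1 px left, roughly 0.7 mm. Next I work out the approach.

```bash
python3 - <<'E'
from h import *
from bench import ctrl
o=ctrl.get_obs();H=frame(-6);M=tool(H,-50);S=np.array([.563,.088,.125])-.0007*M[:,1]
print(S,H[:,2].round(4))
for d in(.06,.023): print(d,delta(o,S+d*H[:,2],M))
E
```

```text
[0.56246964 0.08760331 0.12477338] [-0.4203  0.0442  0.9063]
0.06 (array([ 0.2271, -0.0317, -0.5032]), array([0.0033, 0.0002, 0.0139]))
0.023 (array([ 0.3048, -0.0399, -0.6709]), array([0.0033, 0.0002, 0.0139]))
```

```bash
python3 -m pendant '[[0.038,-0.0053,-0.084,0.0006,0,0.0023],[0.038,-0.0053,-0.084,0.0006,0,0.0023],[0.038,-0.0053,-0.084,0.0006,0,0.0023],[0.038,-0.0053,-0.084,0.0006,0,0.0023],[0.038,-0.0053,-0.084,0.0006,0,0.0023],[0.038,-0.0053,-0.084,0.0006,0,0.0023],[0.0194,-0.002,-0.042,0,0,0],[0.0194,-0.002,-0.042,0,0,0],[0.0194,-0.002,-0.042,0,0,0],[0.0194,-0.002,-0.042,0,0,0]]'
python3 - <<'E'
from h import *
from bench import ctrl,camera
camera("scene");o=ctrl.get_obs();w=camera("wrist");t=camera("scene")
H=frame(-6);M=tool(H,-50);S=np.array([.5625,.0876,.1248])
print(delta(o,S+.023*H[:,2],M),o["wrist_force"])
cv2.imwrite("pics/w2.png",w["color"])
E
```

```text
time_s: 2.85
eef_pos: [0.5538, 0.0887, 0.1457]
eef_rot: [0.202, 0.458, 0.862, 0.082]
wrist_force: [0.1, -0.2, 0.5]
opening: 0.551
grasp_force: 0.0
(array([-0.0026,  0.0006,  0.0058]), array([-0.0001,  0.0003, -0.0001])) [-0.60632086 -1.30591835 -0.77864212]
```

View pics/w2.png

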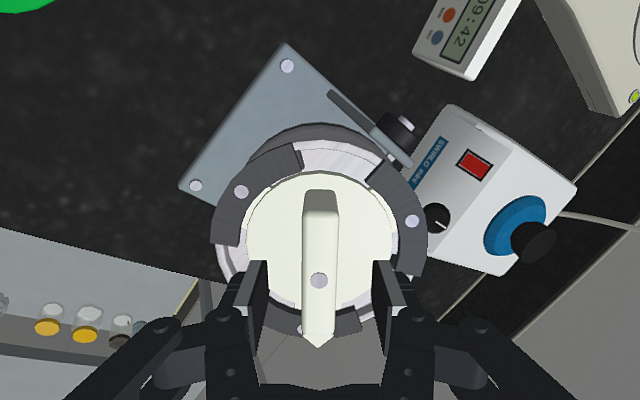

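The bar, at columns 303–333, is centred between the pads at 267 and 373. Closing the gripper.

```bash
python3 -m pendant '[[0,0,0,0,0,0],[0,0,0,0,0,0],[0,0,0,0,0,0],[0,0,0,0,0,0],[0,0,0,0,0,0],[0,0,0,0,0,0],[0,0,0,0,0,0],[0,0,0,0,0,0],[0,0,0,0,0,0],[0,0,0,0,0,0]]' -1
python3 - <<'E'
from h import *
from bench import ctrl
o=ctrl.get_obs();H=frame(-6);n=H[:,2]
print(o["q"],o["wrist_force"],o["torque"])
A=np.radians(50)/(np.pi/2)*n;print("50deg:",A, (rot(o["eef_rot"]).as_matrix()[:,2]))
E
```

```text
time_s: 4.25
eef_pos: [0.5534, 0.0885, 0.1465]
eef_rot: [0.202, 0.458, 0.862, 0.082]
wrist_force: [-6.3, -0.6, 6.2]
opening: 0.149
grasp_force: 58.8
[-0.03529133 -0.04230852  2.06263708 -0.04628036  0.68443622 -0.59941338] [-6.29068343 -0.59914004  6.22244442] [-0.096746    0.60997506 -0.20502395]
50deg: [-0.23350173  0.02454202  0.50350433] [ 0.42206585 -0.04416936 -0.90548854]
```

```bash
python3 -m pendant '[[0,0,0,-0.024,0.0025,0.0515],[0,0,0,-0.024,0.0025,0.0515],[0,0,0,-0.024,0.0025,0.0515],[0,0,0,-0.024,0.0025,0.0515],[0,0,0,-0.024,0.0025,0.0515],[0,0,0,-0.024,0.0025,0.0515],[0,0,0,-0.024,0.0025,0.0515],[0,0,0,-0.024,0.0025,0.0515],[0,0,0,-0.024,0.0025,0.0515],[0,0,0,-0.024,0.0025,0.0515]]'
python3 - <<'E'
from h import *
from bench import ctrl,camera
camera("top");o=ctrl.get_obs();w=camera("wrist")
H=frame(-6);M=tool(H,0);S=np.array([.5625,.0876,.1248])
print(delta(o,S+.023*H[:,2],M),o["wrist_force"],o["torque"],o["opening"])
cv2.imwrite("pics/w3.png",w["color"][100:400,130:530]);pickle.dump((o,w),open("v3.pkl","wb"))
E
```

```text
time_s: 5.5
eef_pos: [0.5536, 0.0888, 0.1466]
eef_rot: [0.217, 0.04, 0.975, -0.014]
wrist_force: [-4.0, 0.7, 4.2]
opening: 0.159
grasp_force: 58.8
(array([-0.0041, -0.0008, -0.0047]), array([ 0.007 ,  0.001 , -0.0155])) [-4.23920731  0.63971996  5.52209375] [ 0.18678663  0.47766524 -0.13879134] 0.16006663645573138
```

View pics/w3.png

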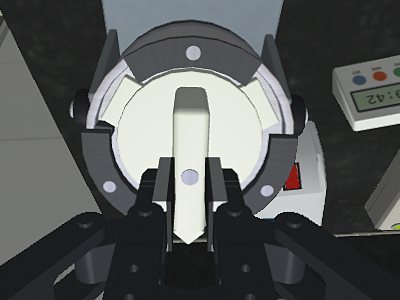

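The lugs at crop (125,100) and (262,105) stand in the notches, between the dark ring segments. Lifting along the axis.

```bash
python3 -m pendant '[[-0.006,0.0006,0.013,0,0,0],[-0.006,0.0006,0.013,0,0,0],[-0.0084,0.0009,0.0181,0,0,0],[-0.0084,0.0009,0.0181,0,0,0],[-0.0084,0.0009,0.0181,0,0,0],[-0.0084,0.0009,0.0181,0,0,0],[-0.0084,0.0009,0.0181,0,0,0],[-0.0126,0.0013,0.0272,0,0,0],[-0.0168,0.0018,0.0363,0,0,0],[-0.0168,0.0018,0.0363,0,0,0]]'
```

```text
time_s: 6.85
eef_pos: [0.5332, 0.0908, 0.1898]
eef_rot: [0.217, 0.041, 0.975, -0.014]
wrist_force: [-0.6, 0.3, -3.4]
opening: 0.158
grasp_force: 58.7
```

```bash
python3 - <<'E'
from h import *
from bench import ctrl
t=pickle.load(open("top0.pkl","rb"));g=t["color"].min(2)
m=(g>110).astype(np.uint8);m=cv2.morphologyEx(m,cv2.MORPH_OPEN,np.ones((3,3)))
n,l,s,c=cv2.connectedComponentsWithStats(m);k=l[205,270];print(s[k],c[k])
ct=cv2.findContours((l==k).astype(np.uint8),0,2)[0][0]
b=cv2.boxPoints(cv2.minAreaRect(ct));print(b)
for z in(.024,):
    p=onz(t,b,z);print(p.mean(0),[np.linalg.norm(p[i]-p[i-1]).round(3) for i in range(4)],[np.degrees(np.arctan2(*(p[i]-p[i-1])[1::-1])).round(1) for i in range(4)])
sc=pickle.load(open("scene0.pkl","rb"))
print(proj(sc,p).round(0))   # scene0: corners about (275,225)?,(332,247),(284,277),(243,245)
C=p.mean(0)
o=ctrl.get_obs()
# vertical tool
M=rot(o["eef_rot"]).as_matrix();z=np.array([0,0,-1.]);a=np.cross(M[:,2],z);ang=np.arcsin(np.linalg.norm(a));Rv=R.from_rotvec(a/np.linalg.norm(a)*ang)
M2=(Rv*R.from_matrix(M)).as_matrix()
for yw in(-26,0,64): 
  M3=R.from_euler('z',yw,degrees=True).as_matrix()@M2
  print(yw,delta(o,np.r_[C[:2],.12],M3))
print(o["q"])
E
```

```text
[  228    71    84   170 10755] [271.21943282 152.84026034]
[[226.58194  234.16237 ]
 [242.12857   67.932884]
 [320.51486   75.26396 ]
 [304.96823  241.49344 ]]
[0.64652199 0.39662024 0.024     ] [np.float64(0.206), np.float64(0.454), np.float64(0.215), np.float64(0.453)] [np.float64(85.2), np.float64(-3.6), np.float64(-95.0), np.float64(175.3)]
[[287. 280.]
 [184. 218.]
 [238. 192.]
 [340. 243.]]
-26 (array([ 0.5668,  1.5293, -0.3488]), array([ 0.0915,  0.2661, -0.2842]))
0 (array([ 0.5668,  1.5293, -0.3488]), array([0.029 , 0.2775, 0.    ]))
64 (array([ 0.5668,  1.5293, -0.3488]), array([-0.1289,  0.264 ,  0.6992]))
[-0.0313432  -0.15713312  2.06814335 -0.04333682  0.79383781 -1.49475766]
```

```bash
python3 - <<'E'
from h import *
from bench import ctrl
t=pickle.load(open("top0.pkl","rb"));g=t["color"].min(2)
poly=np.array([(256,156),(318,172),(298,246),(222,226)]);mk=np.zeros_like(g);cv2.fillPoly(mk,[poly],1)
m=((g>110)&(mk>0)).astype(np.uint8);m=cv2.morphologyEx(m,cv2.MORPH_OPEN,np.ones((9,9)))
ct=max(cv2.findContours(m,0,2)[0],key=cv2.contourArea);b=cv2.boxPoints(cv2.minAreaRect(ct));print(b)
p=onz(t,b,.024);print(p.mean(0),[np.linalg.norm(p[i]-p[i-1]).round(3) for i in range(4)],[np.degrees(np.arctan2(*(p[i]-p[i-1])[1::-1])).round(1) for i in range(4)])
im=t["color"].copy();cv2.polylines(im,[b.astype(int)],True,(0,0,255),1)
sc=pickle.load(open("scene0.pkl","rb"));i2=sc["color"].copy();cv2.polylines(i2,[proj(sc,p).astype(int)],True,(0,0,255),1)
cv2.imwrite("pics/tray.png",np.hstack([cv2.resize(im[145:255,210:340],(400,338)),cv2.resize(i2[195:305,225:355],(400,338))]))
o=ctrl.get_obs();C=p.mean(0)
print(((np.r_[C[:2],.12]-o["eef_pos"])/.2).round(3))
E
```

```text
[[226.9129  223.57677]
 [244.70544 156.85478]
 [311.92535 174.7801 ]
 [294.1328  241.50209]]
[0.52281194 0.40547599 0.024     ] [np.float64(0.183), np.float64(0.183), np.float64(0.186), np.float64(0.183)] [np.float64(75.7), np.float64(-13.2), np.float64(-104.6), np.float64(165.8)]
[-0.052  1.574 -0.349]
```

View pics/tray.png

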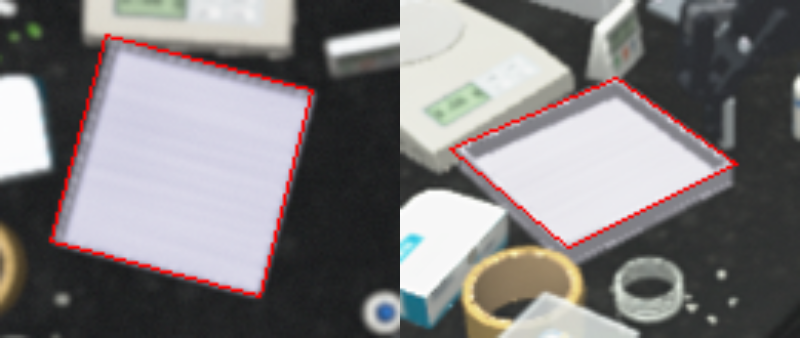

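The tray outline fits both views, with sides of 183–186 mm and its centre at (0.5225,0.405). Carrying the lid over and levelling it.

```bash
python3 -m pendant '[[-0.005,0.08,0.1,0.003,0.028,0],[-0.005,0.17,0.08,0.003,0.028,0],[-0.005,0.17,0,0.003,0.028,0],[-0.005,0.17,0,0.003,0.028,0],[-0.005,0.17,0,0.003,0.028,0],[-0.005,0.17,0,0.003,0.028,0],[-0.005,0.17,-0.05,0.003,0.028,0],[-0.005,0.17,-0.12,0.003,0.028,0],[-0.005,0.17,-0.15,0.003,0.028,0],[-0.005,0.134,-0.15,0.002,0.0255,0]]'
python3 - <<'E'
from h import *
from bench import ctrl,camera
camera("top");o=ctrl.get_obs();w=camera("wrist");s=camera("scene")
M=rot(o["eef_rot"]).as_matrix();z=np.array([0,0,-1.]);a=np.cross(M[:,2],z)
M2=R.from_rotvec(a).as_matrix()@M
print(delta(o,[.5225,.405,.05],M2),o["eef_pos"],o["wrist_force"],o["opening"])
cv2.imwrite("pics/place.png",np.hstack([cv2.resize(w["color"],(480,300)),cv2.resize(s["color"][130:330,190:400],(315,300))]))
E
```

```text
time_s: 8.1
eef_pos: [0.5237, 0.4072, 0.1309]
eef_rot: [0.0, 0.042, 0.999, 0.0]
wrist_force: [0.2, -0.1, -3.8]
opening: 0.155
grasp_force: 58.8
(array([ 0.0063, -0.0171, -0.3756]), array([ 0.0001, -0.0049, -0.    ])) [0.52124906 0.40841098 0.12512156] [-2.16181689  0.18418279 -6.50729745] 0.1564151044081648
```

View pics/place.png

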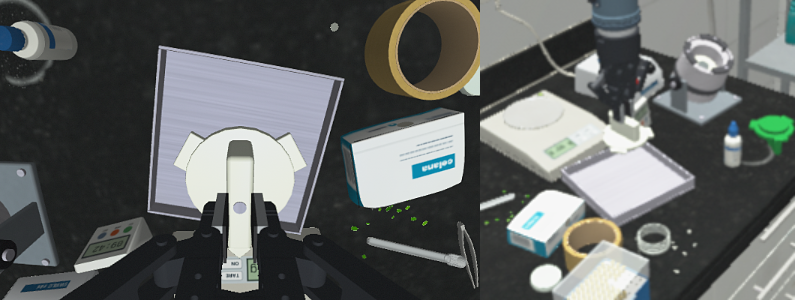

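The lid is held level above the tray (wrist crop, lid at about (240,170)); bystanders are undisturbed. Descending.

```bash
python3 -m pendant '[[0.003,-0.006,-0.05,0,-0.002,0],[0.003,-0.006,-0.06,0,-0.002,0],[0,-0.004,-0.06,0,0,0],[0,0,-0.06,0,0,0],[0,0,-0.06,0,0,0],[0,0,-0.05,0,0,0],[0,0,-0.04,0,0,0],[0,0,-0.03,0,0,0],[0,0,0,0,0,0],[0,0,0,0,0,0]]'
```

```text
time_s: 9.5
eef_pos: [0.5249, 0.4025, 0.0496]
eef_rot: [0.003, 0.042, 0.999, 0.0]
wrist_force: [0.5, -1.0, -4.0]
opening: 0.155
grasp_force: 59.1
```

```bash
python3 -m pendant '[[-0.006,0.006,-0.01,0,0,0],[-0.006,0.006,-0.01,0,0,0],[0,0,-0.01,0,0,0],[0,0,-0.01,0,0,0],[0,0,-0.007,0,0,0],[0,0,-0.005,0,0,0],[0,0,-0.005,0,0,0],[0,0,-0.004,0,0,0],[0,0,0,0,0,0],[0,0,0,0,0,0]]'
```

```text
time_s: 10.75
eef_pos: [0.5222, 0.4047, 0.037]
eef_rot: [0.003, 0.042, 0.999, 0.0]
wrist_force: [0.4, -0.3, -3.5]
opening: 0.159
grasp_force: 59.1
```

```bash
python3 -m pendant '[[0,0,-0.003,0,0,0],[0,0,-0.003,0,0,0],[0,0,-0.003,0,0,0],[0,0,-0.002,0,0,0],[0,0,-0.002,0,0,0],[0,0,0,0,0,0],[0,0,0,0,0,0],[0,0,0,0,0,0],[0,0,0,0,0,0],[0,0,0,0,0,0]]'
```

```text
time_s: 12.0
eef_pos: [0.5221, 0.4047, 0.0343]
eef_rot: [0.003, 0.042, 0.999, 0.0]
wrist_force: [0.2, 0.9, -2.8]
opening: 0.155
grasp_force: 59.1
```

```bash
python3 -m pendant '[[0,0,-0.002,0,0,0],[0,0,-0.002,0,0,0],[0,0,-0.002,0,0,0],[0,0,0,0,0,0],[0,0,0,0,0,0],[0,0,0,0,0,0],[0,0,0,0,0,0],[0,0,0,0,0,0],[0,0,0,0,0,0],[0,0,0,0,0,0]]'
```

```text
time_s: 13.25
eef_pos: [0.5226, 0.4048, 0.034]
eef_rot: [0.003, 0.042, 0.999, 0.0]
wrist_force: [-1.5, -2.6, 5.5]
opening: 0.156
grasp_force: 60.2
```

Contact: the force went from −3 to +5.5 N and the height matches. Releasing with a small opening, then going straight up.

```bash
python3 -m pendant '[[0,0,0,0,0,0],[0,0,0,0,0,0],[0,0,0,0,0,0],[0,0,0,0,0,0],[0,0,0,0,0,0],[0,0,0.02,0,0,0],[0,0,0.04,0,0,0],[0,0,0.08,0,0,0],[0,0,0.15,0,0,0],[0,0,0.15,0,0,0]]' -0.1
python3 -m pendant '[[0,0,0.15,0,0,0],[-0.05,0,0.15,0,0,0],[-0.15,0,0.1,0,0,0],[-0.2,0,0,0,0,0],[-0.2,0,0,0,0,0],[-0.2,0,0,0,0,0],[0,0,0,0,0,0],[0,0,0,0,0,0],[0,0,0,0,0,0],[0,0,0,0,0,0]]'
python3 - <<'E'
from h import *
from bench import ctrl,camera
t=camera("top");s=camera("scene")
cv2.imwrite("pics/end.png",np.hstack([cv2.resize(t["color"][90:290,170:450],(448,320)),cv2.resize(s["color"][130:330,190:410],(352,320))]))
E
```

```text
time_s: 14.5
eef_pos: [0.5224, 0.4048, 0.1233]
eef_rot: [0.003, 0.042, 0.999, 0.0]
wrist_force: [-0.1, -0.4, 0.2]
opening: 0.447
grasp_force: 0.0
time_s: 15.75
eef_pos: [0.363, 0.4046, 0.2011]
eef_rot: [0.003, 0.043, 0.999, 0.0]
wrist_force: [-0.6, 0.1, -0.7]
opening: 0.45
grasp_force: 0.0
```

View pics/end.png

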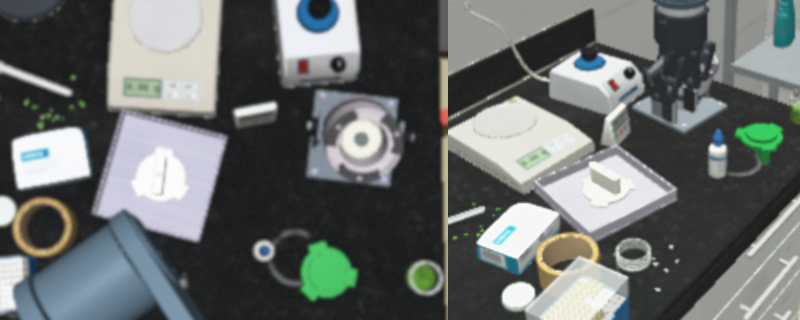

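The lid lies flat in the middle of the tray (top crop (160,175)), handle up. The housing is open and the bottle, carton, timer and cup are where they were.

```bash
python3 -c "
from bench import ctrl
print(ctrl.hand_in())"
```

```text
the job is handed in; nothing more can be done
None
```

I turned the lid to its notches, lifted it straight out and set it flat, handle up, in the middle of the steel tray; the bottle, carton, timer and cup were not moved, and I handed the job in at about 16 s on the robot's clock.

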